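Set the end cap on a clamped connector

TASK

Swing the red-tabbed clamp lever on the socket block fully shut so that it grips the connector's flange. Then thread the brass knurled end cap on (clockwise seen from above) until it bottoms out, and back it off a quarter turn. Finish while still holding the cap gripped there, with the lever still shut, so that a colleague can lock the thread; leave the bottle, spool and screwdriver where they are.

Things in the scene. Friction and masses are not known exactly. Their poses are not given: they have to be found in the camera images.
- fixture: socket block fixed to the bench: dark steel base plate 160 x 110 x 12 mm, black block on it, and an upright round aluminium connector (flange 62 mm across, top at 42 mm; threaded shell 29 mm across). Origin: centre of the plate's underside, on the connector's axis; z up; -x is the front, towards which the lever shuts. Hinge end of the block: x 44 to 66 mm, 54 mm high
- lever_hinge (a point): middle of the lever's hinge pin, at x 55 mm, y 0, z 45 mm in the fixture's frame; the hinge axis is the fixture's y. The lever is a steel fork: two 7 x 6 mm arms at y -28 and +28 mm that pass either side of the cap, joined by a crossbar 63 mm wide, 103 mm from the hinge, with a red tab beyond it
- lever (a joint): clamp lever angle (rad): 0 = fully shut (level, pointing to the fixture's -x, on the flange), 1.57 = upright above the hinge, range 0 to 1.75. Starts 1.0 to 1.5. Stays where left by friction; 1 to 2 N at the tab moves it. It can be pushed over from its +x side with closed fingers, then pressed down
- lever_tip (a point): middle of the lever's red plastic tab (40 mm wide, 22 long, 8 thick), 111 mm from the hinge; when shut it is at x -56, z 45 mm in the fixture's frame, the tab's top at z 49 mm
- cap: brass knurled end cap, 40 mm diameter, 32 mm high, already started on the connector's thread, cannot come off. Origin: centre of its underside, z up. At the stop its underside is 68 mm and its top 100 mm above the bench; it rises 6 mm per full turn anticlockwise (3 mm at most). A black line on its top runs from the centre to the rim
- cap_grip (a point): on the cap's axis, 22 mm above its underside: the height to grip (z 90 mm at the stop)
- cap_turn (a joint): cap rotation (rad), growing clockwise seen from above as it threads on; hard stop (bottomed out) at 3.2. Starts 0.7 to 2.2. Turning takes about 0.05 N m; a firm grip slips round at the stop without harm. It stays where left
- flux_bottle: bystander: blue bottle with black cap, 42 mm diameter, 115 mm high, standing loose; origin at the centre of its underside
- spool: bystander: green spool, 60 mm diameter, 42 mm high, standing loose; origin at the centre of its underside
- screwdriver: bystander: red-handled screwdriver, 170 mm long, lying loose; origin under its middle, x along the shaft
- stop_mark (a point): 8 mm black dot on the connector's flange, in front of the cap (fixture's -x side), 26.5 mm from the axis. The cap's black line points at it when the cap is bottomed out; a quarter turn back the line points to the fixture's -y side
Not all that is in view belongs to the job. Of the things shaped like the fixture, the steel one is meant.

How it is judged:
By the outcome, as a careful person would: the job done as asked, in the order asked, and still so for the second after the job is handed in, while the arm keeps its last pose, push and grip.
It also fails if it takes over 72 s, if anything falls off the work surface, if the arm or the gripper's body presses on something with over 40 N, if the wrist force passes 120 N, or if a joint passes its speed limit or range.

ROBOT

A 6-joint arm with a two-finger parallel gripper is mounted at the origin on the work surface. World frame = base frame: x ahead of the robot, y to its left, z up, the work surface at z = 0. Lengths are in m, angles in degrees, forces in N, time in s.
With the tool pointing down it reaches from about 0.375 to 0.9 m from the base axis. Payload 3.1 kg.
Tool frame: the origin (TCP) lies midway between the tips of the shut fingers; the grasp point (between the pads) lies 19 mm behind it; z points along the fingers, y is the line along which they close (so a half turn about z gives the same grasp; the last joint's range is limited). The gripper opens to 87 mm and grips with 3 to 60 N. Pads are 19 mm wide; open, the fingers measure 117 mm over their backs; the gripper's body (75 mm by 190 mm) begins 51 mm behind the grasp point.
Start: joints at [64.544, 30.224, 82.088, -0, 67.689, -10.227], TCP at [0.164, 0.603, 0.223] pointing down, gripper open.
Joint ranges: [-176.69, 176.69], [-43.24, 126.21], [12.49, 139.97], [-82, 262], [0, 151.66], [-163.58, 163.58]. Speed limits (degrees/s): [159.86, 159.86, 180, 180, 180, 180].

INTERFACE

Orientations are given as a 3x3 rotation matrix whose columns are the frame's x, y, z axes.
In Python, from rig import read_state, capture, camera_info, hand_in gives the robot as it stands.
- The arm moves only by the tool drive_tool, never from a script. Its argument "motion" is a list of rows, each a list of 2 entries, a list of its own where there are three numbers: the shift along the tool's x, y, z in mm, then the turn, a rotation vector about the tool's x, y, z in rad. A call has 1 to 5 rows; each row shifts and turns the commanded pose from where the row before left it, along the tool's axes as they then stand; what a row does not reach is not made up. A row lasts 1/10 s, in which the tool goes at most 50 mm and 8.59 degrees, less where a joint would pass 70% of its speed; a pose out of reach is approached as far as the arm can. A call is refused whole if a number of a shift passes 50 or a number of a turn 0.15, either way. A call with a gripper value outside its range is refused whole. "gripper" is the opening, from 0 (shut) to 1 (fully open), set as the call begins (left out, the last holds). The fingers move at their own pace and stop on an object; the grip force is fixed at half the most. Time passes only in rows, so rows that do not move let the fingers close. It gives the time, the measured TCP pose, the force, the opening and the grip force at its end, in the units of the state.
- read_state(): the state, without advancing time (a new reading comes with each control period).
- capture(name): name is "scene" or "top"; returns the picture (400x640x3 uint8, red, green, blue); there is no depth.
- camera_info(name): a dict with "fovy" (degrees; the focal length in pixels is half the picture's height over the tangent of half this angle, whatever the lens; pixels are square), "cx", "cy" (the principal point, pixels), "xyz" and "orientation" of the camera in the world. Camera axes: x right, y down, z forward; pixel columns grow to the right and rows downward; lengths in m; the calibration is good to about 2 mm. A picture is of the moment at which its call begins. camera_info takes no time and is no camera call.
- hand_in(): hands the job in; it is judged then, once.
The state is a dict: "time_s": time; "joint_positions": joint angles; "qvel": joint speeds; "tau": joint torques, N m; "position": TCP position; "tcp_rot": TCP orientation; "force": force on the tool from outside, world axes, zero at the start; "moment": the same for the moment, N m; "opening": opening from 0.0 (shut) to 1.0 (fully open); "grasp_force": force on a finger pad.
Only numpy, scipy, OpenCV 4.12 (cv2) and the standard library are available. Lean on these libraries where they do the work, as an engineer would, in place of code of your own. Each camera call takes 0.05 s, during which the arm holds its last target. There are 200 camera calls.

## Working session

There is one attempt and no reset: what is moved stays moved. The work goes in short steps, Python scripts to look and compute and a tool call to move; the robot and the scene stay as the last step left them, time stands still between calls to the robot, and variables do not carry over. Pictures are saved under pics/ and viewed, at most 10 in all, crops included, and the job is handed in when it is done.

Besides the shell and the picture viewer there is one more tool, called after "Call:" as name(argument=value, ...) on one line, values as JSON. drive_tool: Moves the arm, as the interface text tells. Its arguments: {"type":"object","properties":{"motion":{"type":"array","items":{"type":"array"}},"gripper":{"type":"number"}},"required":["motion"]}

```bash
mkdir -p pics; ls
python3 - <<'E'
from rig import *
import cv2
for n in("scene","top"):
    im=capture(n); cv2.imwrite(f"pics/{n}0.png",im[:,:,::-1]); print(n,camera_info(n))
s=read_state(); print(s)
E
```

```text
pics
scene {'fovy': 45.09140037199988, 'cx': 324.8033196095977, 'cy': 207.0286003946274, 'xyz': array([0.79977752, 0.51359338, 0.92091479]), 'orientation': array([[-0.89886881,  0.36579331, -0.24130917],
       [ 0.43789854,  0.77078234, -0.46275205],
       [ 0.01672524, -0.52162232, -0.85301256]])}
top {'fovy': 52.22234226462969, 'cx': 321.412264074832, 'cy': 204.74631336340428, 'xyz': array([0.38846626, 0.02917111, 1.00915092]), 'orientation': array([[-0.0139254 , -0.98448887,  0.17489356],
       [-0.99951151,  0.01859964,  0.02511548],
       [-0.02797887, -0.17445838, -0.98426696]])}
{'time_s': 0.1, 'joint_positions': array([ 6.45448974e+01,  3.02742001e+01,  8.21484354e+01,  1.82205421e-04,
        6.76898536e+01, -1.02250457e+01]), 'qvel': array([-0.00221464, -0.07518508, -0.09883411, -0.09625771, -0.00622866,
       -0.08978097]), 'tau': array([-2.91423221e-04, -4.40983307e+01, -1.77149999e+01,  6.35030586e-02,
        5.34059911e-02, -2.01602847e-05]), 'position': array([0.16384524, 0.60246209, 0.22166686]), 'tcp_rot': array([[-9.64878353e-01,  2.62695732e-01, -8.46491714e-04],
       [ 2.62696861e-01,  9.64876791e-01, -1.77144654e-03],
       [ 3.51408763e-04, -1.93160114e-03, -9.99998073e-01]]), 'force': array([ 0.02812265,  0.90131876, -0.62135842]), 'moment': array([-0.06232153,  0.02208681, -0.02099509]), 'grasp_force': 0.0, 'opening': 1.000045468141296}
```

View pics/scene0.png

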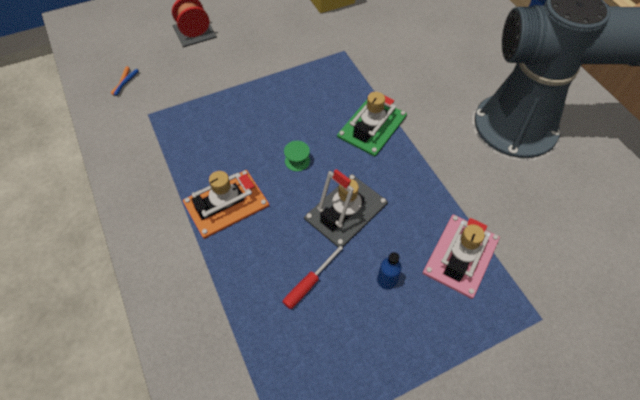

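View pics/top0.png

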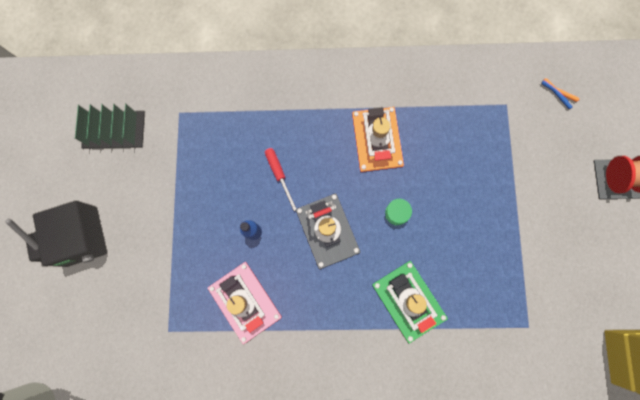

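The scene has four fixture-shaped things, at these top-view pixels: orange (378,138), pink (243,302), green (411,302) and dark grey (328,230). The grey one has its lever raised and a bare dark-steel plate, so it fits the description. I'll confirm it in an enlarged crop.

```bash
cat > h.py <<'E'
import numpy as np, cv2
from rig import *
def K(n):
    c=camera_info(n); f=200/np.tan(np.radians(c["fovy"]/2)); return c,f
def ray(n,uv):
    c,f=K(n); d=np.array([(uv[0]-c["cx"])/f,(uv[1]-c["cy"])/f,1]); return c["xyz"],c["orientation"]@d
def plane(n,uv,z):
    o,d=ray(n,uv); return o+d*(z-o[2])/d[2]
def proj(n,p):
    c,f=K(n); q=c["orientation"].T@(np.asarray(p)-c["xyz"]); return np.array([c["cx"]+f*q[0]/q[2],c["cy"]+f*q[1]/q[2]])
def tri(a,b):
    (o1,d1),(o2,d2)=ray("scene",a),ray("top",b)
    t=np.linalg.lstsq(np.c_[d1,-d2],o2-o1,rcond=None)[0]
    p,q=o1+t[0]*d1,o2+t[1]*d2; return (p+q)/2,np.linalg.norm(p-q)
E
python3 - <<'E'
import cv2,numpy as np
a=cv2.imread("pics/scene0.png")[160:250,295:395]; b=cv2.imread("pics/top0.png")[185:275,280:380]
cv2.imwrite("pics/crop0.png",cv2.resize(np.hstack([a,b]),None,fx=4,fy=4,interpolation=cv2.INTER_CUBIC))
E
```

```text
(no output)
```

View pics/crop0.png

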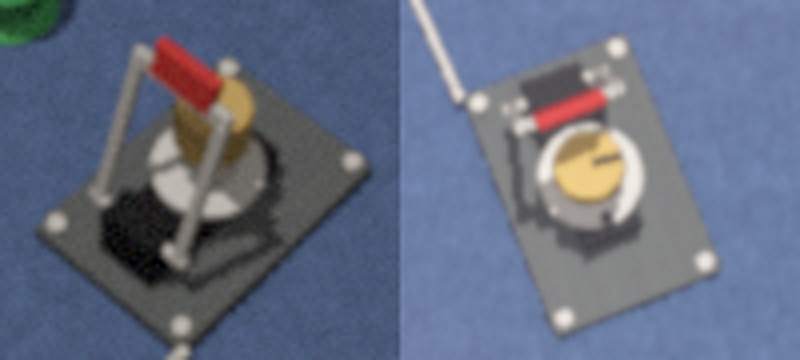

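The crop confirms it: a bare steel plate with the lever raised. The four plate screws, the red tab and the cap's black line are all visible. The line points roughly towards fixture -y.

```bash
cat > m.py <<'E'
from h import *
S=[np.array(p)/4+[295,160] for p in[(57,222),(182,326),(228,68),(353,160)]]
T=[np.array(p)/4+[280,185] for p in[(217,47),(79,102),(305,261),(164,318)]]
# try both pairings of the screws
import itertools
for p in itertools.permutations(range(4)):
    r=[tri(S[i],T[p[i]]) for i in range(4)]
    if max(x[1] for x in r)<.012: print(p,[(x[0].round(4).tolist(),round(x[1]*1e3,1)) for x in r])
for n,P in(("scene",S),("top",T)):
    W=np.array([plane(n,p-.125*0,.014) for p in P]); print(n,W.round(4).tolist(),W.mean(0))
W=np.array([plane("top",p,.014) for p in T])[:,:2]
d=W[0]+W[1]-W[2]-W[3]; print("yaw",np.degrees(np.arctan2(d[1],d[0])))
# cap line
c=plane("top",np.array([590-400,163])/4+[280,185],.102);e=plane("top",np.array([622-400,157])/4+[280,185],.102)
print(c,np.degrees(np.arctan2(*(e-c)[1::-1])))
print("tab",tri(np.array([187,75])/4+[295,160],np.array([170,110])/4+[280,185]))
for n in("scene","top"):
    hsv=cv2.cvtColor(cv2.imread(f"pics/{n}0.png"),cv2.COLOR_BGR2HSV)
    m=((hsv[...,0]>16)&(hsv[...,0]<28)&(hsv[...,1]>90)&(hsv[...,2]>140)).astype(np.uint8)
    k,l,s,cc=cv2.connectedComponentsWithStats(m)
    print(n,[(s[i].tolist(),cc[i].round(1).tolist()) for i in range(1,k) if 20<s[i][4]<2000])
for n,uv,z in(("top",(250,230),.115),("top",(295,208),.004),("top",(399,211),.042)): print(plane(n,uv,z))
E
python3 m.py
```

```text
(0, 1, 2, 3) [([0.584, 0.0235, 0.0109], np.float64(3.7)), ([0.551, 0.1099, 0.0104], np.float64(3.7)), ([0.4509, -0.0277, 0.01], np.float64(2.8)), ([0.4176, 0.0588, 0.0117], np.float64(3.3))]
scene [[0.5834, 0.0265, 0.014], [0.5507, 0.1127, 0.014], [0.4514, -0.0243, 0.014], [0.4173, 0.061, 0.014]] [0.5006678 0.0439837 0.014    ]
top [[0.5849, 0.0224, 0.014], [0.5518, 0.1084, 0.014], [0.4517, -0.0283, 0.014], [0.4188, 0.0576, 0.014]] [0.50178974 0.04001137 0.014     ]
yaw 20.87167358530617
[0.50168008 0.03936042 0.102     ] -80.30998197103705
tab (array([0.52374915, 0.04971715, 0.14824869]), np.float64(0.0021134329863403247))
scene [([368, 92, 16, 12, 143], [376.1, 97.3]), ([209, 171, 19, 16, 209], [218.6, 178.5]), ([350, 179, 8, 14, 67], [353.8, 185.1]), ([464, 226, 21, 17, 247], [474.0, 233.3])]
top [([373, 117, 17, 17, 223], [380.9, 125.6]), ([319, 219, 16, 17, 211], [326.6, 226.7]), ([407, 295, 19, 19, 280], [416.3, 303.8]), ([227, 296, 18, 18, 250], [235.9, 304.7]), ([606, 330, 34, 61, 364], [628.6, 352.1])]
[0.49358058 0.2108517  0.115     ]
[0.56004773 0.12107936 0.004     ]
[ 0.54164695 -0.13131191  0.042     ]
```

Call:
drive_tool(motion=[[[-34, -28.3, 1.5], [0, 0, 0]], [[-34, -28.3, 1.5], [0, 0, 0]], [[-34, -28.3, 1.5], [0, 0, 0]], [[-34, -28.3, 1.5], [0, 0, 0]], [[-34, -28.3, 1.5], [0, 0, 0]]], gripper=0)

```text
time_s: 0.6
position: [0.2914, 0.4202, 0.2147]
tcp_rot: [[-0.965, 0.262, -0.0], [0.262, 0.965, -0.001], [0.0, -0.001, -1.0]]
force: [0.2, -0.0, -0.4]
opening: 0.633
grasp_force: 0.0
```

Call:
drive_tool(motion=[[[-34, -28.3, 1.5], [0, 0, 0]], [[-34, -28.3, 1.5], [0, 0, 0]], [[-34, -28.3, 1.5], [0, 0, 0]], [[-34, -28.3, 1.5], [0, 0, 0]], [[-34, -28.3, 1.5], [0, 0, 0]]])

```text
time_s: 1.1
position: [0.4184, 0.239, 0.2073]
tcp_rot: [[-0.965, 0.263, -0.0], [0.263, 0.965, -0.0], [0.0, -0.0, -1.0]]
force: [0.7, -0.5, -0.3]
opening: 0.175
grasp_force: 0.0
```

Call:
drive_tool(motion=[[[-34, -28.3, 1.5], [0, 0, 0]], [[-34, -28.3, 1.5], [0, 0, 0]], [[-34, -28.3, 1.5], [0, 0, 0]], [[-34, -28.3, 1.5], [0, 0, 0]], [[-34, -28.3, 1.5], [0, 0, 0]]])

```text
time_s: 1.6
position: [0.5452, 0.0578, 0.1997]
tcp_rot: [[-0.965, 0.263, -0.001], [0.263, 0.965, 0.0], [0.001, 0.0, -1.0]]
force: [0.3, 0.3, 0.1]
opening: 0.005
grasp_force: 0.0
```

Call:
drive_tool(motion=[[[0, 0, 0], [0, 0, -0.126]], [[0, 0, 0], [0, 0, -0.126]], [[0, 0, 0], [0, 0, -0.126]], [[0, 0, 0], [0, 0, -0.126]], [[0, 0, 0], [0, 0, -0.126]]])

```text
time_s: 2.1
position: [0.5443, 0.0594, 0.1996]
tcp_rot: [[-0.933, -0.361, -0.001], [-0.361, 0.933, 0.0], [0.001, 0.001, -1.0]]
force: [0.3, 1.4, -0.1]
opening: 0.007
grasp_force: 0.0
```

Call:
drive_tool(motion=[[[0, 0, 15.2], [0, 0, 0]], [[0, 0, 15.2], [0, 0, 0]], [[0, 0, 15.2], [0, 0, 0]], [[6, 0, 0], [0, 0, 0]], [[6, 0, 0], [0, 0, 0]]])

```text
time_s: 2.6
position: [0.5333, 0.0552, 0.1543]
tcp_rot: [[-0.934, -0.356, -0.0], [-0.356, 0.934, 0.0], [0.0, 0.0, -1.0]]
force: [0.8, 0.1, -0.1]
opening: 0.006
grasp_force: 0.5
```

Call:
drive_tool(motion=[[[8, 0, 3], [0, 0, 0]], [[8, 0, 3], [0, 0, 0]], [[8, 0, 3], [0, 0, 0]], [[12, 0, 8], [0, 0, 0]], [[12, 0, 9], [0, 0, 0]]])

```text
time_s: 3.1
position: [0.4884, 0.0377, 0.1288]
tcp_rot: [[-0.934, -0.356, 0.002], [-0.356, 0.934, -0.001], [-0.002, -0.001, -1.0]]
force: [0.0, 0.5, 0.5]
opening: 0.001
grasp_force: 0.4
```

Run:
```python
from h import *
a=capture("scene")[:,:,::-1][140:250,290:410]; b=capture("top")[:,:,::-1][175:285,270:390]
cv2.imwrite("pics/c1.png",cv2.resize(np.hstack([a,b]),None,fx=3.3,fy=3.3,interpolation=cv2.INTER_CUBIC))
```

```text
(no output)
```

View pics/c1.png

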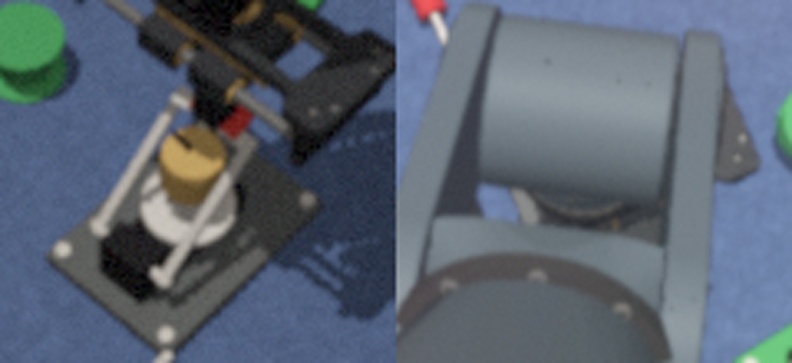

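The scene view shows the red tab under the fingertips at crop (235,122), with the lever swinging forward over the cap. I'll continue along the arc.

Call:
drive_tool(motion=[[[11, 0, 11], [0, 0, 0]], [[11, 0, 12], [0, 0, 0]], [[6, 0, 9], [0, 0, 0]], [[5, 0, 9], [0, 0, 0]], [[3, 0, 9], [0, 0, 0]]])

```text
time_s: 3.7
position: [0.4554, 0.0251, 0.0785]
tcp_rot: [[-0.934, -0.356, 0.001], [-0.356, 0.934, -0.0], [-0.001, -0.001, -1.0]]
force: [0.3, 0.6, 1.4]
opening: 0.005
grasp_force: 0.3
```

Call:
drive_tool(motion=[[[3, 0, 10], [0, 0, 0]], [[2, 0, 9], [0, 0, 0]], [[2, 0, 6], [0, 0, 0]], [[0, 0, 4], [0, 0, 0]], [[0, 0, 1], [0, 0, 0]]])

```text
time_s: 4.2
position: [0.4481, 0.0228, 0.049]
tcp_rot: [[-0.934, -0.357, -0.001], [-0.357, 0.934, -0.0], [0.001, 0.0, -1.0]]
force: [-3.0, 0.1, 18.5]
opening: 0.004
grasp_force: 9.0
```

Call:
drive_tool(motion=[[[0, 0, 0], [0, 0, 0]], [[0, 0, -30], [0, 0, 0]], [[0, 0, -45], [0, 0, 0]], [[0, 0, -45], [0, 0, 0]], [[0, 0, -25], [0, 0, 0]]], gripper=0)

```text
time_s: 4.7
position: [0.4496, 0.0227, 0.1966]
tcp_rot: [[-0.934, -0.356, 0.005], [-0.356, 0.934, -0.001], [-0.004, -0.003, -1.0]]
force: [1.2, -0.3, 0.3]
opening: 0.006
grasp_force: 0.0
```

Call:
drive_tool(motion=[[[0, 45, -15], [0, 0, 0]], [[0, 45, 0], [0, 0, 0]], [[0, 45, 0], [0, 0, 0]], [[0, 45, 0], [0, 0, 0]], [[0, 0, 0], [0, 0, 0]]], gripper=1)

```text
time_s: 5.2
position: [0.3811, 0.1948, 0.2084]
tcp_rot: [[-0.932, -0.363, -0.002], [-0.363, 0.932, 0.001], [0.002, 0.002, -1.0]]
force: [-0.7, -0.6, -0.2]
opening: 0.374
grasp_force: 0.0
```

Run:
```python
from h import *
A=capture("scene")[:,:,::-1];B=capture("top")[:,:,::-1]
cv2.imwrite("pics/s2.png",A);cv2.imwrite("pics/t2.png",B)
a=A[160:250,295:395]; b=B[185:275,280:380]
cv2.imwrite("pics/c2.png",cv2.resize(np.hstack([a,b]),None,fx=4,fy=4,interpolation=cv2.INTER_CUBIC))
```

```text
(no output)
```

View pics/c2.png

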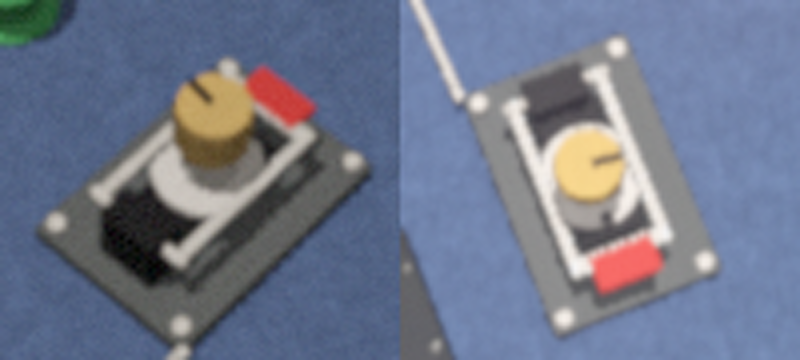

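The lever is down: the red tab is at top-crop (628,265), level across the front. The cap's top centre is at scene-crop (212,103) and top-crop (590,163). Its line still points about -80°.

Run:
```python
from h import *
t=lambda a,b:tri(np.array(a)/4+[295,160],np.array(b)/4+[280,185])
c,e=t((213,104),(190,164)); print("cap",c,e); print("tab",*t((281,95),(228,265)))
s=read_state(); R=s["tcp_rot"]; print(s["position"], R.T@(np.array([.5012,.0415,.2])-s["position"])*1e3)
print(plane("scene",np.array((213,104))/4+[295,160],.101),plane("top",np.array((190,164))/4+[280,185],.101))
```

```text
cap [0.50106097 0.04013626 0.0956372 ] 0.002181948644046304
tab [0.44639731 0.02016702 0.04346642] 0.004676005126837341
[0.38381915 0.19167973 0.20847478] [ -55.55059532 -182.33113541    8.57467631]
[0.50220748 0.04395895 0.101     ] [0.50124149 0.03938097 0.101     ]
```

Call:
drive_tool(motion=[[[-11, -36.5, 0], [0, 0, 0]], [[-11, -36.5, 0], [0, 0, 0]], [[-11, -36.5, 0], [0, 0, 0]], [[-11, -36.5, 0], [0, 0, 0]], [[-11, -36.5, 0], [0, 0, 0]]], gripper=1)

```text
time_s: 5.8
position: [0.5019, 0.0365, 0.2083]
tcp_rot: [[-0.936, -0.353, -0.0], [-0.353, 0.936, -0.0], [0.0, -0.0, -1.0]]
force: [-0.5, 0.6, -0.7]
opening: 0.923
grasp_force: 0.0
```

Call:
drive_tool(motion=[[[0, 0, 20], [0, 0, 0]], [[0, 0, 20], [0, 0, 0]], [[0, 0, 20], [0, 0, 0]], [[0, 0, 20], [0, 0, 0]], [[0, 0, 0], [0, 0, 0]]])

```text
time_s: 6.3
position: [0.4991, 0.0382, 0.1261]
tcp_rot: [[-0.935, -0.353, -0.006], [-0.353, 0.935, 0.0], [0.005, 0.002, -1.0]]
force: [-0.4, -0.3, -0.1]
opening: 0.999
grasp_force: 0.0
```

Call:
drive_tool(motion=[[[-3, 2, 10], [0, 0, 0]], [[0, 0, 15], [0, 0, 0]], [[0, 0, 15], [0, 0, 0]], [[0, 0, 12], [0, 0, 0]], [[0, 0, 0], [0, 0, 0]]])

```text
time_s: 6.8
position: [0.5024, 0.0428, 0.0755]
tcp_rot: [[-0.935, -0.356, -0.002], [-0.356, 0.935, 0.0], [0.002, 0.001, -1.0]]
force: [-0.7, -0.5, -0.1]
opening: 1.001
grasp_force: 0.0
```

Call:
drive_tool(motion=[[[0, 0, 0], [0, 0, 0]]])

```text
time_s: 6.9
position: [0.5032, 0.0428, 0.0766]
tcp_rot: [[-0.934, -0.356, 0.0], [-0.356, 0.934, -0.0], [-0.0, -0.0, -1.0]]
force: [-0.6, -0.3, -0.3]
opening: 1.001
grasp_force: 0.0
```

Call:
drive_tool(motion=[[[1.8, -0.6, 4], [0, 0, 0]], [[0, 0, 0], [0, 0, 0]], [[0, 0, 0], [0, 0, 0]], [[0, 0, 0], [0, 0, 0]], [[0, 0, 0], [0, 0, 0]]], gripper=0)

```text
time_s: 7.4
position: [0.5016, 0.0418, 0.0727]
tcp_rot: [[-0.934, -0.356, 0.001], [-0.356, 0.934, -0.0], [-0.0, -0.0, -1.0]]
force: [0.2, -0.1, 0.2]
opening: 0.63
grasp_force: 0.0
```

Call:
drive_tool(motion=[[[0, 0, 0], [0, 0, 0]], [[0, 0, 0], [0, 0, 0]], [[0, 0, 0], [0, 0, 0]], [[0, 0, 0], [0, 0, 0]], [[0, 0, 0], [0, 0, 0]]])

```text
time_s: 7.9
position: [0.5022, 0.0407, 0.0726]
tcp_rot: [[-0.934, -0.357, 0.002], [-0.357, 0.934, -0.002], [-0.001, -0.002, -1.0]]
force: [1.0, -5.5, -0.2]
opening: 0.451
grasp_force: 30.0
```

Run:
```python
from rig import *
s=read_state()
for k in("position","force","moment","opening","grasp_force","joint_positions"):print(k,s[k])
```

```text
position [0.50220944 0.04067241 0.07264392]
force [ 1.02672484 -5.53744008 -0.19594027]
moment [-0.78782582 -0.06930874 -0.00773195]
opening 0.4510397225371335
grasp_force 29.992391816340387
joint_positions [  -8.04605932   34.98535942  106.61342665   -0.1313961    38.29986353
 -118.84789105]
```

Call:
drive_tool(motion=[[[0, -1, 0.1], [0, 0, 0.1]], [[0, 0, 0.1], [0, 0, 0.12]], [[0, 0, 0.1], [0, 0, 0.12]], [[0, 0, 0.1], [0, 0, 0.12]], [[0, 0, 0.1], [0, 0, 0.12]]])

```text
time_s: 8.4
position: [0.5022, 0.0409, 0.0721]
tcp_rot: [[-0.976, 0.219, 0.001], [0.219, 0.976, 0.0], [-0.001, 0.0, -1.0]]
force: [0.1, -1.5, -0.3]
opening: 0.448
grasp_force: 30.0
```

Call:
drive_tool(motion=[[[0, 0, 0.1], [0, 0, 0.12]], [[0, 0, 0.1], [0, 0, 0.12]], [[0, 0, 0.1], [0, 0, 0.12]], [[0, 0, 0.1], [0, 0, 0.12]], [[0, 0, 0.1], [0, 0, 0.12]]])

```text
time_s: 8.9
position: [0.5024, 0.0411, 0.0715]
tcp_rot: [[-0.682, 0.732, 0.001], [0.732, 0.682, 0.0], [-0.001, 0.001, -1.0]]
force: [1.3, 0.1, -0.3]
opening: 0.45
grasp_force: 30.0
```

```bash
cat > st.py <<'E'
from h import *
s=read_state();R=s["tcp_rot"]
for k in("time_s","position","force","moment","opening","grasp_force"):print(k,np.round(s[k],4))
print("yaw tool x",np.degrees(np.arctan2(R[1,0],R[0,0]))%360,"q6",s["joint_positions"][5])
E
python3 st.py
```

```text
time_s 8.9
position [0.5024 0.0411 0.0715]
force [ 1.2541  0.0709 -0.3287]
moment [ 0.0993 -0.2307  0.0555]
opening 0.4498
grasp_force 29.9858
yaw tool x 132.96545070270844 q6 -51.0705481633817
```

Call:
drive_tool(motion=[[[0, 0, 0.05], [0, 0, 0.05]], [[0, 0, 0.05], [0, 0, 0.05]], [[0, 0, 0], [0, 0, 0]]])

```text
time_s: 9.2
position: [0.5024, 0.0411, 0.0714]
tcp_rot: [[-0.609, 0.793, 0.001], [0.793, 0.609, 0.0], [-0.001, 0.001, -1.0]]
force: [1.0, 0.3, -0.0]
opening: 0.456
grasp_force: 30.0
```

```bash
python3 st.py
```

```text
time_s 9.2
position [0.5024 0.0411 0.0714]
force [ 0.9744  0.3475 -0.0143]
moment [ 0.0861 -0.313  -0.0921]
opening 0.456
grasp_force 29.9929
yaw tool x 127.50242238802339 q6 -45.61325076128883
```

Call:
drive_tool(motion=[[[0, 0, 0.05], [0, 0, 0.05]], [[0, 0, 0.05], [0, 0, 0.05]], [[0, 0, 0.05], [0, 0, 0.05]], [[0, 0, 0], [0, 0, 0]]])

```text
time_s: 9.6
position: [0.5024, 0.0411, 0.0713]
tcp_rot: [[-0.484, 0.875, 0.002], [0.875, 0.484, 0.0], [-0.0, 0.002, -1.0]]
force: [1.3, 1.7, -0.6]
opening: 0.451
grasp_force: 30.0
```

```bash
python3 st.py
```

```text
time_s 9.6
position [0.5024 0.0411 0.0713]
force [ 1.3278  1.7259 -0.6211]
moment [ 0.2293 -0.3715 -0.0184]
opening 0.4514
grasp_force 29.9927
yaw tool x 118.96375750697607 q6 -37.07250635038313
```

Nothing at the stop yet: the moment about z is still small. I'll keep going.

Call:
drive_tool(motion=[[[0, 0, 0.05], [0, 0, 0.05]], [[0, 0, 0.05], [0, 0, 0.05]], [[0, 0, 0.05], [0, 0, 0.05]], [[0, 0, 0], [0, 0, 0]]])

```text
time_s: 10.0
position: [0.5021, 0.0421, 0.0713]
tcp_rot: [[-0.352, 0.936, 0.001], [0.936, 0.352, 0.001], [0.0, 0.001, -1.0]]
force: [2.7, 5.6, 2.0]
opening: 0.451
grasp_force: 30.0
```

```bash
python3 st.py
```

```text
time_s 10.0
position [0.5021 0.0421 0.0713]
force [2.7344 5.5731 1.9687]
moment [ 1.0079 -0.2986  0.8644]
opening 0.4508
grasp_force 30.0003
yaw tool x 110.60956049129501 q6 -28.65581928918745
```

Call:
drive_tool(motion=[[[0, 0, 0], [0, 0, 0.05]], [[0, 0, 0], [0, 0, 0.05]], [[0, 0, 0], [0, 0, 0.05]], [[0, 0, 0], [0, 0, 0]]])

```text
time_s: 10.4
position: [0.5025, 0.0412, 0.0714]
tcp_rot: [[-0.207, 0.978, 0.002], [0.978, 0.207, -0.0], [-0.001, 0.002, -1.0]]
force: [1.5, 3.5, 2.1]
opening: 0.453
grasp_force: 30.0
```

```bash
python3 st.py
python3 - <<'E'
from h import *
A=capture("scene")[:,:,::-1]
cv2.imwrite("pics/c3.png",cv2.resize(A[140:250,290:410],None,fx=5,fy=5,interpolation=cv2.INTER_CUBIC))
E
```

```text
time_s 10.4
position [0.5025 0.0412 0.0714]
force [1.4985 3.4615 2.0702]
moment [ 0.3651 -0.302   0.4736]
opening 0.4533
grasp_force 30.0002
yaw tool x 101.96079162335086 q6 -19.998927176817855
```

View pics/c3.png

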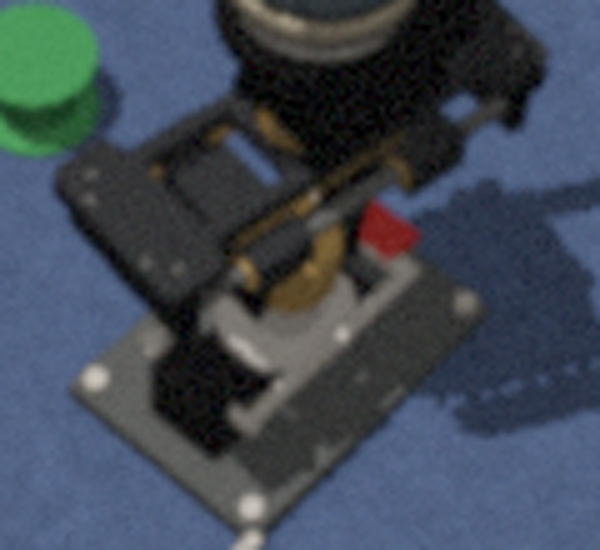

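Call:
drive_tool(motion=[[[0, 0, -0.05], [0, 0, -0.05]], [[0, 0, -0.1], [0, 0, -0.1]], [[0, 0, -0.1], [0, 0, -0.1]], [[0, 0, -0.1], [0, 0, -0.1]], [[0, 0, -0.1], [0, 0, -0.1]]])

```text
time_s: 10.95
position: [0.5023, 0.0411, 0.0718]
tcp_rot: [[-0.612, 0.791, 0.001], [0.791, 0.612, 0.001], [-0.0, 0.002, -1.0]]
force: [1.3, 2.6, 1.0]
opening: 0.453
grasp_force: 30.0
```

Call:
drive_tool(motion=[[[0, 0, -0.1], [0, 0, -0.1]], [[0, 0, -0.1], [0, 0, -0.1]], [[0, 0, -0.1], [0, 0, -0.1]], [[0, 0, -0.1], [0, 0, -0.1]], [[0, 0, -0.1], [0, 0, -0.1]]])

```text
time_s: 11.45
position: [0.5021, 0.0409, 0.0723]
tcp_rot: [[-0.916, 0.4, 0.001], [0.4, 0.916, 0.001], [-0.001, 0.001, -1.0]]
force: [0.9, 1.0, 2.4]
opening: 0.452
grasp_force: 30.0
```

Call:
drive_tool(motion=[[[0, 0, -0.1], [0, 0, -0.1]], [[0, 0, -0.1], [0, 0, -0.1]], [[0, 0, -0.1], [0, 0, -0.1]], [[0, 0, -0.1], [0, 0, -0.1]], [[0, 0, -0.1], [0, 0, -0.1]]])

```text
time_s: 11.95
position: [0.5021, 0.0407, 0.0727]
tcp_rot: [[-0.996, -0.088, 0.001], [-0.088, 0.996, 0.0], [-0.001, 0.0, -1.0]]
force: [1.0, 1.0, 1.4]
opening: 0.45
grasp_force: 30.0
```

Call:
drive_tool(motion=[[[0, 0, -0.05], [0, 0, -0.05]], [[0, 0, -0.05], [0, 0, -0.07]], [[0, 0, 0], [0, 0, 0]], [[0, 0, 0], [0, 0, 0]]])

```text
time_s: 12.35
position: [0.5021, 0.0406, 0.0728]
tcp_rot: [[-0.979, -0.202, 0.001], [-0.202, 0.979, -0.0], [-0.001, -0.0, -1.0]]
force: [1.1, 0.1, 3.2]
opening: 0.447
grasp_force: 30.0
```

```bash
python3 st.py
```

```text
time_s 12.35
position [0.5021 0.0406 0.0728]
force [1.1385 0.132  3.2321]
moment [ 0.0366 -0.2392  0.0379]
opening 0.4472
grasp_force 29.9996
yaw tool x 191.6375686226484 q6 -109.73907293773611
```

The picture shows the lever shut, with the red tab at crop (388,230) and the cap gripped. The stop was felt as 0.86 N m followed by slip. I'll check from both cameras whether the cap's line can be seen while it's still gripped.

Run:
```python
from h import *
a=capture("scene")[:,:,::-1][160:250,295:395]; b=capture("top")[:,:,::-1][185:275,280:380]
cv2.imwrite("pics/c4.png",cv2.resize(np.hstack([a,b]),None,fx=4,fy=4,interpolation=cv2.INTER_CUBIC))
```

```text
(no output)
```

View pics/c4.png

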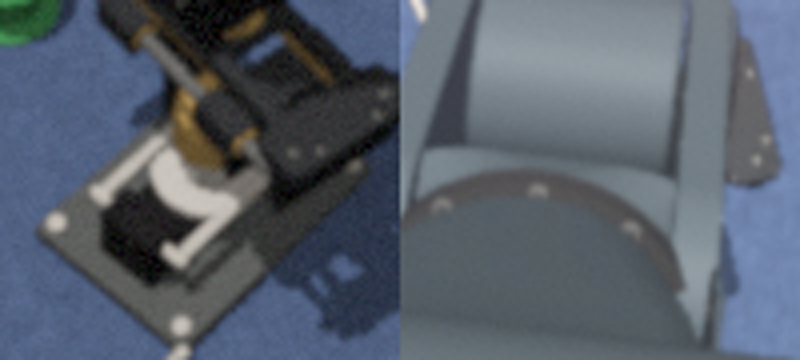

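The line is hidden in both views. I'll release, step aside, measure it, then come back the same way and regrip.

Call:
drive_tool(motion=[[[0, 0, 0], [0, 0, 0]], [[0, 0, 0], [0, 0, 0]], [[0, 0, 0], [0, 0, 0]], [[0, 0, 0], [0, 0, 0]], [[0, 0, 0], [0, 0, 0]]], gripper=1)

```text
time_s: 12.95
position: [0.5014, 0.0409, 0.0724]
tcp_rot: [[-0.979, -0.203, -0.001], [-0.203, 0.979, 0.0], [0.001, 0.0, -1.0]]
force: [0.0, 0.6, 0.2]
opening: 0.82
grasp_force: 0.0
```

Call:
drive_tool(motion=[[[0, 0, -15], [0, 0, 0]], [[0, 0, -30], [0, 0, 0]], [[0, 0, -40], [0, 0, 0]], [[0, 0, -40], [0, 0, 0]], [[0, 0, 0], [0, 0, 0]]])

```text
time_s: 13.45
position: [0.5053, 0.0405, 0.2025]
tcp_rot: [[-0.979, -0.203, 0.011], [-0.203, 0.979, -0.002], [-0.011, -0.004, -1.0]]
force: [0.8, 0.4, -0.7]
opening: 1.002
grasp_force: 0.0
```

Call:
drive_tool(motion=[[[10, 40, 0], [0, 0, 0]], [[10, 40, 0], [0, 0, 0]], [[10, 40, 0], [0, 0, 0]], [[10, 40, 0], [0, 0, 0]], [[10, 40, 0], [0, 0, 0]]])

```text
time_s: 13.95
position: [0.4108, 0.2277, 0.1969]
tcp_rot: [[-0.979, -0.202, -0.001], [-0.202, 0.979, -0.0], [0.001, -0.0, -1.0]]
force: [1.3, -0.2, -0.1]
opening: 1.0
grasp_force: 0.0
```

Run:
```python
from h import *
fs=lambda n:np.mean([capture(n)[:,:,::-1].astype(float) for _ in range(4)],0).astype(np.uint8)
A=fs("scene");B=fs("top")
cv2.imwrite("pics/s5.png",A);cv2.imwrite("pics/t5.png",B)
a=cv2.resize(A[170:205,330:370],None,fx=10,fy=10,interpolation=cv2.INTER_CUBIC); b=cv2.resize(B[210:245,305:345],None,fx=10,fy=10,interpolation=cv2.INTER_CUBIC)
cv2.imwrite("pics/c5.png",np.hstack([a,b]))
```

```text
(no output)
```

View pics/c5.png

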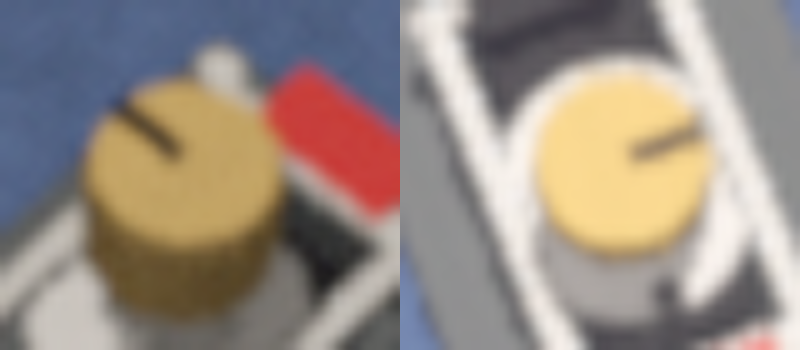

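The line is clear: scene-crop (180,153)→(118,105), top-crop (632,157)→(698,130). The lever is still shut.

Run:
```python
from h import *
def fit(n,off,p,q,ox):
    im=cv2.imread(f"pics/{'s5' if n=='scene' else 't5'}.png")[...,1]
    p=(np.array(p)-[ox,0]-4.5)/10+off; q=(np.array(q)-[ox,0]-4.5)/10+off
    a=plane(n,p,.1015);b=plane(n,q,.1015)
    d=b-a; print(n,"ends",np.degrees(np.arctan2(d[1],d[0])))
    # profile minima across line
    P=[];d2=(q-p)/np.linalg.norm(q-p);nn=np.array([-d2[1],d2[0]])
    for t in np.linspace(.15,.85,8):
        s=np.linspace(-2.5,2.5,51);pts=p+(q-p)*t+s[:,None]*nn
        v=cv2.remap(im.astype(np.float32),pts[:,0].astype(np.float32).reshape(1,-1),pts[:,1].astype(np.float32).reshape(1,-1),cv2.INTER_LINEAR)[0]
        w=np.clip(np.median(v)-v,0,None);w[np.abs(s)>1.8]=0;P.append(p+(q-p)*t+nn*(w@s/w.sum()))
    W=np.array([plane(n,x,.1015)[:2] for x in P]);vx,vy,_,_=cv2.fitLine(W.astype(np.float32),cv2.DIST_L2,0,0,0).ravel()
    print(n,"fit",np.degrees(np.arctan2(vy,vx)))
fit("scene",[330,170],(180,153),(118,105),0)
fit("top",[305,210],(632,157),(698,130),400)
c,_=tri(np.array((281,95))/4+[295,160],np.array((228,265))/4+[280,185])
for i,n,ps in((0,"scene",[(57,222),(182,326),(228,68),(353,160)]),(1,"top",[(217,47),(79,102),(305,261),(164,318)])):
    off=[[295,160],[280,185]][i]
    W=np.array([plane(n,np.array(p)/4+off,.013)[:2] for p in ps]);d=W[0]+W[1]-W[2]-W[3];e=W[1]-W[0]+W[3]-W[2]
    print("yaw",np.degrees(np.arctan2(d[1],d[0])),np.degrees(np.arctan2(e[1],e[0]))-90)
s=read_state();print(s["tcp_rot"].T@(np.array([.502,.0406,.2])-s["position"])*1e3,s["position"])
```

```text
scene ends -69.30501591666467
scene fit -70.38929
top ends -68.61072699160012
top fit -70.77297
yaw 21.118136696508476 21.2855014269919
yaw 20.871673585306166 20.981919182459478
[ -50.12540564 -199.05201853   -2.56141649] [0.41290364 0.22552122 0.19739176]
```

The line points at about -70° and the target is -69°, so the quarter turn is right. Returning to regrip.

Call:
drive_tool(motion=[[[-10, -40, 0], [0, 0, 0]], [[-10, -40, 0], [0, 0, 0]], [[-10, -40, 0], [0, 0, 0]], [[-10, -40, 0], [0, 0, 0]], [[-10, -40, 0], [0, 0, 0]]])

```text
time_s: 14.85
position: [0.5025, 0.0379, 0.1976]
tcp_rot: [[-0.98, -0.2, 0.0], [-0.2, 0.98, -0.0], [-0.0, -0.0, -1.0]]
force: [0.9, 0.6, -0.4]
opening: 0.999
grasp_force: 0.0
```

Call:
drive_tool(motion=[[[0, 0, 0], [0, 0, 0]], [[0, 0, 30], [0, 0, 0]], [[0, 0, 30], [0, 0, 0]], [[0, 0, 15], [0, 0, 0]], [[0, 0, 0], [0, 0, 0]]])

```text
time_s: 15.35
position: [0.4997, 0.0405, 0.1205]
tcp_rot: [[-0.98, -0.201, -0.006], [-0.201, 0.98, 0.001], [0.005, 0.002, -1.0]]
force: [0.5, 0.2, 0.7]
opening: 0.999
grasp_force: 0.0
```

Call:
drive_tool(motion=[[[0, 0, 15], [0, 0, 0]], [[0, 0, 15], [0, 0, 0]], [[0, 0, 15], [0, 0, 0]], [[0, 0, 5], [0, 0, 0]], [[0, 0, 0], [0, 0, 0]]])

```text
time_s: 15.85
position: [0.5018, 0.0407, 0.0727]
tcp_rot: [[-0.979, -0.202, -0.0], [-0.202, 0.979, 0.0], [0.0, 0.0, -1.0]]
force: [0.2, -0.4, 0.5]
opening: 0.998
grasp_force: 0.0
```

Call:
drive_tool(motion=[[[0, 0, 0], [0, 0, 0]], [[0, 0, 0], [0, 0, 0]], [[0, 0, 0], [0, 0, 0]], [[0, 0, 0], [0, 0, 0]], [[0, 0, 0], [0, 0, 0]]], gripper=0)

```text
time_s: 16.35
position: [0.5019, 0.0408, 0.0729]
tcp_rot: [[-0.979, -0.203, 0.0], [-0.203, 0.979, -0.0], [-0.0, -0.0, -1.0]]
force: [-0.1, 0.3, 0.8]
opening: 0.629
grasp_force: 0.0
```

Call:
drive_tool(motion=[[[0, 0, 0], [0, 0, 0]], [[0, 0, 0], [0, 0, 0]], [[0, 0, 0], [0, 0, 0]], [[0, 0, 0], [0, 0, 0]], [[0, 0, 0], [0, 0, -0.015]]])

```text
time_s: 16.85
position: [0.5018, 0.0406, 0.0727]
tcp_rot: [[-0.976, -0.218, 0.0], [-0.218, 0.976, -0.0], [-0.0, -0.0, -1.0]]
force: [-0.6, -2.9, 1.5]
opening: 0.454
grasp_force: 30.0
```

Call:
drive_tool(motion=[[[0, 0, 0], [0, 0, 0]], [[0, 0, 0], [0, 0, 0]], [[0, 0, 0], [0, 0, 0]]])

```text
time_s: 17.15
position: [0.5018, 0.0406, 0.0726]
tcp_rot: [[-0.976, -0.218, 0.0], [-0.218, 0.976, -0.0], [-0.0, -0.0, -1.0]]
force: [0.2, -4.6, 0.7]
opening: 0.452
grasp_force: 30.0
```

```bash
python3 st.py
python3 - <<'E'
from h import *
a=capture("scene")[:,:,::-1]
cv2.imwrite("pics/c6.png",cv2.resize(a[80:300,240:440],None,fx=2.5,fy=2.5,interpolation=cv2.INTER_CUBIC))
E
```

```text
time_s 17.15
position [0.5018 0.0406 0.0726]
force [ 0.1773 -4.5539  0.6609]
moment [-0.4758  0.1165  0.0562]
opening 0.4521
grasp_force 29.9971
yaw tool x 192.57518420252063 q6 -110.64649286542063
```

View pics/c6.png

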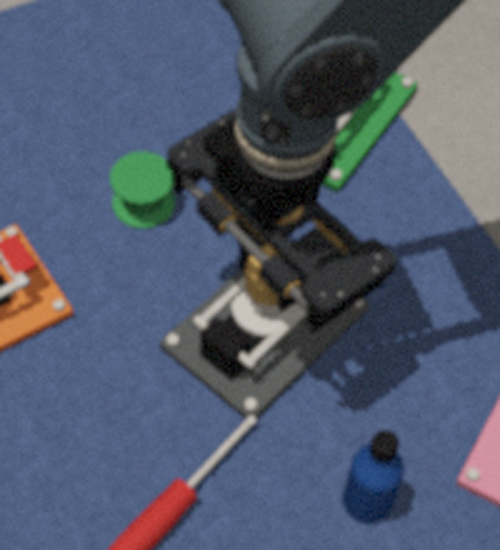

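The cap is gripped at 30 N, the lever is shut, and the bottle (crop 375,478), spool (143,185) and screwdriver haven't moved. Handing in.

```bash
python3 -c "
from rig import *
print(hand_in())"
```

```text
the job is handed in; nothing more can be done
None
```

I handed the job in with the lever shut and the cap bottomed out, backed off a quarter turn (within about 2° by camera) and still gripped at 30 N. To check the angle, I let go of the cap once and regripped it. The bottle, spool and screwdriver were left where they were.

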